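# Clear a plywood box's lid with tongs, then hold the lid open at 60 degrees

### The job

I want to glue inside the plywood box: with the steel tongs, and without touching it with your fingers, take the wooden dowel off the lid and stand it upright in the shallow plywood tray, then lay the tongs down on the bench and let go of them. Then raise the box's lid by its handle to 60 degrees from closed and finish while still holding it there with the gripper, since it falls shut if let go. Leave everything else on the bench where it is.

Things in the scene. Friction and masses are not known exactly. Their poses are not given: they have to be found in the camera images.
- lid (a joint): angle of the box's lid in rad: 0 closed (level), growing as the near edge swings up about the hinge at the far rim; 60 degrees is 1.047; it can go to 1.9. No stay and no noticeable hinge friction: let go of below about 80 degrees it falls shut. The lid weighs about 0.25 kg.
- lid_handle (a point): middle of the round wooden bar handle on the lid: the bar is 100 mm long, runs along the box's y, about 10 mm thick, on a foot at each end; its axis is 35 mm above the lid's top and, with the lid closed, 170 mm from the hinge line horizontally; moves with the lid.
- lid_hinge (a point): middle of the lid's hinge line, which runs along the box's y at the far (+x) rim of the box, level with the lid's underside (90 mm above the bench).
- box: plywood box, fixed to the bench, 200 (x) by 300 (y) by 90 mm high, with burnt finger joints; the closed 6 mm lid on it has its top 96.5 mm above the bench. Origin under the box's centre; x points away from the robot to the hinge side, the handle is at the near (-x) side.
- dowel_center (a point): centre (half-way up) of the round wooden dowel, 16 mm across and 50 mm tall, about 12 g, at first standing upright on the lid, to the left (+y) of the handle. z is its long axis.
- tongs_mid (a point): middle of the plain steel spring tongs (65 g) lying on edge on the bench, 155 mm long along their x: bow at -x, 80 mm back; the two tips at +x, 75 mm ahead. Two arms side by side in y, each 4 mm thick, 18 mm high, and 28 mm high over the middle 64 mm: hold them there, across y. This point is midway between the arms, 14 mm above the underside.
- tongs_arm (a joint): closing angle of the tongs, rad. 0 relaxed: 35 mm wide outside at the middle, 37 mm between the tips. 0.05: 31 mm and 30 mm. 0.15: arms parallel, 24 mm and 16 mm (grips the dowel). Sprung: 4 N at the middle starts it, 7 N at 0.15; a harder squeeze does no harm. The measured tongs frame is one arm's: it turns by half this angle when squeezed.
- tray: shallow open plywood tray, fixed, 100 (x) by 80 (y) by 12 mm high outside; walls and floor 4 mm. Origin under its centre, so the floor is 4 mm above it.
- tape: a roll of masking tape lying flat, a ring 92 mm across and 18 mm high; origin under its centre. To be left alone.
- glue: white glue bottle with an orange cap, standing, 48 mm across and 150 mm tall; origin under its centre. To be left alone.
- screwdriver: screwdriver with a green handle lying on the bench before the box. To be left alone.
- offcut: flat toothed plywood offcut, 100 by 60 by 5 mm, lying on the bench; origin under its middle. To be left alone.
- mallet: mallet lying at the right, rubber head 90 mm long and 50 mm across, its handle 220 mm along -x of its frame; origin under the head. To be left alone.
Things that resemble listed ones, but are neither listed nor needed, are in the scene too. What is meant by the part that bears tongs_mid is not yellow, and is the larger of those in its own colour.

How it is judged:
By the outcome, as a careful person would: the job done as asked, in the order asked, and still so for the second after the job is handed in, while the arm keeps its last pose, push and grip.
It also fails if it takes over 72 s, if anything falls off the work surface, if the arm or the gripper's body presses on something with over 40 N, if the wrist force passes 120 N, or if a joint passes its speed limit or range.

### The arm

A 6-joint arm with a two-finger parallel gripper is mounted at the origin on the work surface. World frame = base frame: x ahead of the robot, y to its left, z up, the work surface at z = 0. Lengths are in m, angles in rad, forces in N, time in s.
With the tool pointing down it reaches from about 0.35 to 0.875 m from the base axis. Payload 15.5 kg.
Tool frame: the origin (TCP) lies between the finger pads; the fingertips stand 8 mm ahead of it and the grasp point (between the pads) lies 11 mm behind it; z points along the fingers, y is the line along which they close (so a half turn about z gives the same grasp; the last joint's range is limited). The gripper opens to 85 mm and grips with 20 to 120 N. Pads are 22 mm wide; open, the fingers measure 114 mm over their backs; the gripper's body (76 mm by 85 mm) begins 54 mm behind the grasp point. The pads swing forward as they close: fully open they stand 13 mm farther back than shut.
Start: joints at [-1.329, 0.494, 1.345, -0, 1.302, -0.096], TCP at [0.207, -0.59, 0.239] pointing down, gripper open.
Joint ranges: [-2.91, 2.91], [-0.82, 2.16], [0.22, 2.67], [-1.22, 4.37], [0.12, 2.79], [-3.08, 3.08]. Speed limits (rad/s): [1.89, 1.89, 2.57, 3.01, 3.01, 3.01].

### API

Orientations are given as a unit quaternion [w, x, y, z].
In Python, from bench import env gives the robot as it stands. The module is installed in compiled form; this text tells all that it offers.
- The arm moves only by the tool apply_moves, never from a script. Its argument "targets" is a list that holds one entry, the list of rows, each a list of 7 numbers: the shift along the tool's x, y, z in m, then the turn, a rotation vector about the tool's x, y, z in rad, then the finger opening in m, from 0 to 0.0854. A call has 1 to 20 rows; each row shifts and turns the commanded pose from where the row before left it, along the tool's axes as they then stand; what a row does not reach is not made up. A row lasts 1/10 s, in which the tool goes at most 50 mm and 8.59 degrees, less where a joint would pass 70% of its speed; a pose out of reach is approached as far as the arm can. A call with a gripper value outside its range is refused whole. The fingers move at their own pace and stop on an object; "force" is the grip in N (left out, the last holds). Time passes only in rows, so rows that do not move let the fingers close. It gives the time, the measured TCP pose, the force, the opening and the grip force at its end, in the units of the state.
- env.get_obs(): the state, without advancing time (a new reading comes with each control period).
- env.grab_frame(name): name is "scene" or "top"; returns a dict with "img" (384x512x3 uint8, blue, green, red), "z_map" (384x512 float32, m along the optical axis (not along the pixel's ray), 0 where there is no reading), "mtx" (3x3 intrinsics, pixels), "k1" (the pictures are not rectified: a ray, as slopes to the right and down, at radius r is drawn at 1 + k1 r^2 times it, then the intrinsics apply), "R" (3x3) and "t" (3): a world point X has camera coordinates R X + t. Camera axes: x right, y down, z forward; pixel columns grow to the right and rows downward; lengths in m; the calibration is good to about 2 mm. A picture is of the moment at which its call begins.
- env.finish_job(): hands the job in; it is judged then, once.
Trained networks look in a picture, given as the dict that the camera call returned (one of the last four; its "shot" number tells which), for a name from the list of things; names that differ only in an ending like _2 or _b are one class to them, and where a whole thing is asked for, a point or a joint stands for the part that bears it (a point fixed in the world has none). Each returns a list of dicts, best first, with "score" (0 to 1); they miss things now and then, are a little off and sometimes report something else, mostly with a low value. They report only what shows in the picture. A call takes as long as a camera call. They do not tell look-alikes from the thing itself.
- env.spot_in(picture, query): "at" ([x, y, z] in m, in the coordinates of the camera as it stood for that picture, good to about 4 mm: the middle of the surface that is visible of it).
- env.trace(picture, query): "pixels" (384x512 bool, what is visible of it).
- env.place_of(picture, query): "at" ([x, y, z] in m, in the coordinates of the camera as it stood for that picture, good to about 4 mm: a listed point, or the origin of a listed thing).
The state is a dict: "time": time; "q": joint angles; "dq": joint speeds; "joint_torque": joint torques, N m; "tcp_pos": TCP position; "ee_rot": TCP orientation; "wrist_force": force on the tool from outside, world axes, zero at the start; "ft_torque": the same for the moment, N m; "opening": finger opening in m; "grasp_force": force on a finger pad.
Only numpy, scipy, OpenCV 4.12 (cv2) and the standard library are available. Lean on these libraries where they do the work, as an engineer would, in place of code of your own. Each camera call takes 0.05 s, during which the arm holds its last target. There are 200 camera calls.

## Working session

There is one attempt and no reset: what is moved stays moved. The work goes in short steps, Python scripts to look and compute and a tool call to move; the robot and the scene stay as the last step left them, time stands still between calls to the robot, and variables do not carry over. Pictures are saved under pics/ and viewed, at most 10 in all, crops included, and the job is handed in when it is done.

Besides the shell and the picture viewer there is one more tool, called by a JSON object that holds its "method" and its "body". apply_moves: Moves the arm, as the interface text tells. Its arguments: {"type":"object","properties":{"targets":{"type":"array","items":{"type":"array","items":{"type":"array","items":{"type":"number"}}}},"force":{"type":"number"}},"required":["targets"]}

```bash
mkdir -p pics; cat > h.py <<'E'
import numpy as np, cv2
from bench import env
def w(p,X): return p["R"].T@(np.asarray(X)-p["t"])
def und(p,u,v):
    q=cv2.undistortPoints(np.array([[[u,v]]],float),p["mtx"],np.array([p["k1"],0,0,0.]))[0,0]
    return q
def pix(p,u,v,d=None):
    # world from pixel & depth
    x,y=ray(p,u,v); z=p["z_map"][int(v),int(u)] if d is None else d
    return w(p,[x*z,y*z,z])
def ray(p,u,v):
    m=p["mtx"]; a=np.array([(u-m[0,2])/m[0,0],(v-m[1,2])/m[1,1]]); s=a.copy()
    for _ in range(20): s=a/(1+p["k1"]*(s@s))
    return s
def cloud(p,mask):
    v,u=np.nonzero(mask&(p["z_map"]>0)); m=p["mtx"]
    a=np.stack([(u-m[0,2])/m[0,0],(v-m[1,2])/m[1,1]],1); s=a.copy()
    for _ in range(20): s=a/(1+p["k1"]*(s**2).sum(1,keepdims=True))
    z=p["z_map"][v,u][:,None]
    return (np.hstack([s*z,z])-p["t"])@p["R"]
def proj(p,X):
    c=p["R"]@np.asarray(X)+p["t"]; s=c[:2]/c[2]; s=s*(1+p["k1"]*(s@s)); return p["mtx"][:2,:2]@s+p["mtx"][:2,2]
E
python3 - <<'E'
from h import *
np.set_printoptions(precision=3,suppress=True)
for n in("scene","top"):
    p=env.grab_frame(n); cv2.imwrite(f"pics/{n}0.png",p["img"])
    print(n,-p["R"].T@p["t"],p["R"][2])
    for q in["lid_handle","lid_hinge","box","dowel_center","tongs_mid","tray","tape","glue","screwdriver","offcut","mallet"]:
        print(q,[(round(d["score"],2),w(p,d["at"]).round(3).tolist()) for d in env.place_of(p,q)[:4]])
    for d in env.trace(p,"tongs_mid")[:5]:
        c=cloud(p,d["pixels"]); 
        v,u=np.nonzero(d["pixels"]); print("tongs",d["score"],u.mean(),v.mean(),len(u),c.mean(0),c.max(0),np.cov(c[:,:2].T).ravel()*1e4,p["img"][d["pixels"]].mean(0))
o=env.get_obs(); print(o)
E
```

```text
scene [1.339 0.157 1.13 ] [-0.639 -0.196 -0.744]
lid_handle [(0.91, [0.534, 0.038, 0.138])]
lid_hinge [(0.98, [0.704, 0.027, 0.092])]
box [(0.62, [0.604, 0.033, 0.002])]
dowel_center [(0.65, [0.598, 0.136, 0.125]), (0.32, [0.371, 0.151, -0.0])]
tongs_mid [(0.79, [0.599, -0.317, 0.009]), (0.55, [0.573, -0.609, 0.014]), (0.43, [0.168, -0.33, 0.01]), (0.38, [0.605, 0.032, 0.005])]
tray [(0.83, [0.441, -0.311, 0.005])]
tape [(0.72, [0.482, 0.33, -0.002])]
glue [(0.93, [0.672, 0.293, 0.004])]
screwdriver [(0.6, [0.367, -0.005, -0.0])]
offcut [(0.63, [0.374, 0.15, 0.004]), (0.45, [0.521, -0.472, 0.003])]
mallet [(0.88, [0.52, -0.474, 0.005])]
tongs 0.73 186.7258064516129 222.2258064516129 186 [ 0.586 -0.322  0.018] [ 0.674 -0.288  0.034] [16.906  1.279  1.279  2.137] [107.796 132.151 154.516]
tongs 0.55 114.03448275862068 200.5655172413793 145 [ 0.568 -0.622  0.01 ] [ 0.583 -0.582  0.023] [ 1.044 -0.227 -0.227  4.673] [ 90.145 116.614 141.221]
tongs 0.43 224.54961832061068 145.4198473282443 131 [ 0.162 -0.336  0.01 ] [ 0.196 -0.288  0.025] [1.789 1.259 1.259 5.066] [ 59.282 122.168 151.351
[... 404 characters left out ...]
crewdriver [(0.68, [0.36, -0.002, -0.0])]
offcut [(0.97, [0.376, 0.153, -0.002])]
mallet [(0.57, [0.52, -0.47, 0.004])]
tongs 0.51 308.75 183.75 4 [ 0.521 -0.322  0.02 ] [ 0.524 -0.319  0.023] [0.031 0.02  0.02  0.147] [116.75 132.5  146.25]
{'time': 1.3, 'q': array([-1.328,  0.494,  1.346, -0.   ,  1.302, -0.096]), 'dq': array([ 0.001, -0.002, -0.   ,  0.   ,  0.   , -0.   ]), 'joint_torque': array([  0.002, -88.202, -38.427,   0.   ,   0.001,   0.   ]), 'tcp_pos': array([ 0.207, -0.59 ,  0.239]), 'ee_rot': array([-0.   ,  0.986,  0.168, -0.   ]), 'wrist_force': array([-0.194,  0.336, -0.896]), 'ft_torque': array([-0.02 ,  0.036, -0.039]), 'grasp_force': 0.0, 'opening': 0.08542731040001733}
```

```bash
python3 - <<'E'
import cv2
a=cv2.imread("pics/scene0.png"); b=cv2.imread("pics/top0.png")
cv2.imwrite("pics/a1.png",cv2.resize(a,(800,600),interpolation=cv2.INTER_CUBIC))
c=cv2.resize(b[100:300,270:470],(600,600),interpolation=cv2.INTER_CUBIC)
cv2.imwrite("pics/b1.png",c)
E
```

```text
(no output)
```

View pics/a1.png

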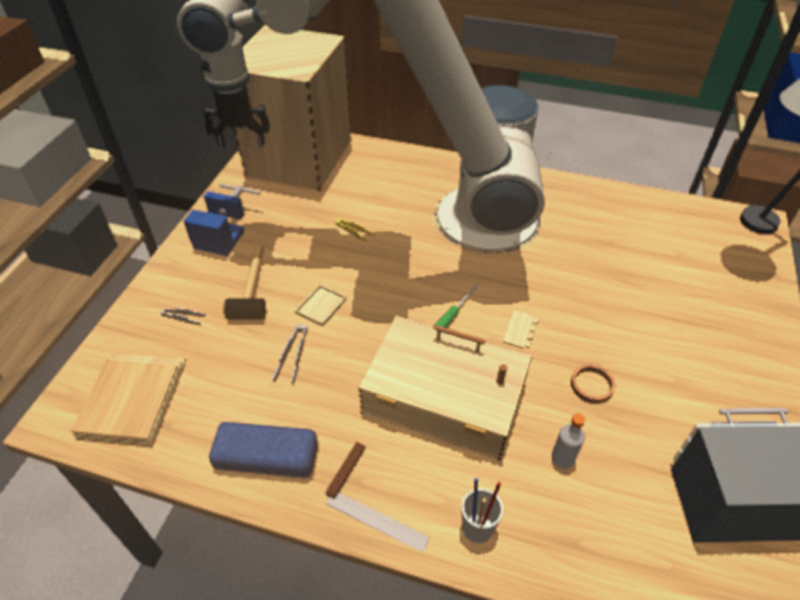

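View pics/b1.png

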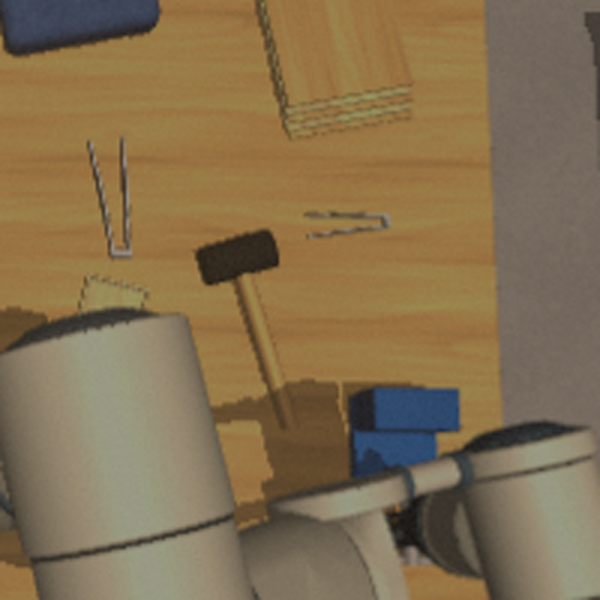

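The scene view shows the larger steel tongs at (290,352), bow towards the robot. The smaller steel pair is at (183,316) and the yellow pair at (352,229). The tray is at (322,305), the dowel at (502,373), and the handle at (460,338). In the top crop the tongs' bow is at (120,252), with tips at (90,140) and (122,138). Next I'll refine the yaws.

```bash
python3 - <<'E'
from h import *
np.set_printoptions(precision=4,suppress=True)
def onplane(p,u,v,z):
    s=ray(p,u,v); d=p["R"].T@np.array([*s,1]); c=-p["R"].T@p["t"]; return (c+d*(z-c[2])/d[2])[:2]
T=env.grab_frame("top"); S=env.grab_frame("scene")
for n,p in(("top",T),("scene",S)):
    hsv=cv2.cvtColor(p["img"],cv2.COLOR_BGR2HSV)
    vv,uu=np.mgrid[:384,:512]
    # tongs : low saturation pixels near
    pts=[]
    for v,u in zip(vv.ravel(),uu.ravel()):
        if p["z_map"][v,u]<=0: continue
        if hsv[v,u,1]<95:
            xy=onplane(p,u,v,0.02)
            if .49<xy[0]<.71 and -.40<xy[1]<-.26: pts.append([*xy,hsv[v,u,1]])
    pts=np.array(pts); print(n,"tongs",len(pts))
    if len(pts):
        print(pts[:,:2].min(0),pts[:,:2].max(0))
        for a in np.arange(.50,.70,.02):
            q=pts[(pts[:,0]>=a)&(pts[:,0]<a+.02)]
            if len(q): print(round(a+.01,2),np.sort(q[:,1]).round(3))
    # lid
    for q,zr in(("box",(.085,.11)),("tray",(.005,.02))):
        for d in env.trace(p,q)[:1]:
            c=cloud(p,d["pixels"]); c=c[(c[:,2]>zr[0])&(c[:,2]<zr[1])]
            if len(c)>20:
                r=cv2.minAreaRect(c[:,:2].astype(np.float32)); print(q,d["score"],len(c),r,np.median(c[:,2]))
    for d in env.trace(p,"dowel_center")[:1]:
        c=cloud(p,d["pixels"]); print("dowel",d["score"],len(c),np.median(c,0),c.min(0),c.max(0))
    for d in env.trace(p,"tray")[:1]:
        c=cloud(p,d["pixels"]); print("tray",d["score"],len(c),c.mean(0),cv2.minAreaRect(c[:,:2].astype(np.float32)))
    print([ (q,[(round(d["score"],2),w(p,d["at"])) for d in env.place_of(p,q)[:1]]) for q in("dowel_center","tray","lid_handle","lid_hinge")])
cv2.imwrite("pics/s2.png",cv2.resize(S["img"][170:260,150:260],(733,600),interpolation=cv2.INTER_CUBIC))
E
```

```text
top tongs 100
[ 0.5164 -0.3376] [ 0.6671 -0.2885]
0.51 [-0.338 -0.334 -0.33  -0.326 -0.323 -0.319 -0.315]
0.53 [-0.338 -0.338 -0.334 -0.334 -0.334 -0.334 -0.334 -0.334 -0.33  -0.33
 -0.326 -0.326 -0.323 -0.323 -0.319 -0.319 -0.315 -0.315 -0.315 -0.315
 -0.315 -0.311]
0.55 [-0.334 -0.334 -0.334 -0.334 -0.334 -0.311 -0.311 -0.311 -0.311 -0.308
 -0.308]
0.57 [-0.334 -0.334 -0.334 -0.334 -0.334 -0.308 -0.308 -0.308 -0.308 -0.308]
0.59 [-0.334 -0.334 -0.334 -0.334 -0.334 -0.304 -0.304 -0.304 -0.304 -0.304
 -0.3  ]
0.61 [-0.334 -0.334 -0.334 -0.334 -0.334 -0.33  -0.33  -0.33  -0.3   -0.3
 -0.3   -0.3   -0.3   -0.296 -0.296]
0.63 [-0.33  -0.33  -0.33  -0.33  -0.33  -0.33  -0.296 -0.296 -0.292 -0.292
 -0.292]
0.65 [-0.33  -0.33  -0.33  -0.33  -0.33  -0.292 -0.289 -0.289 -0.289 -0.289]
0.67 [-0.326 -0.326 -0.289]
box 0.56 4348 ((0.6047325730323792, 0.03334228694438934), (0.30081629753112793, 0.20548874139785767), 85.6347427368164) 0.0967720707998834
tray 0.45 99 ((0.47281500697135925, -0.31960493326187134), (0.03843672573566437, 0.08282379806041718), 1.1384053230285645) 0.007917895850743603
t
[... 1848 characters left out ...]
47), (0.3028976023197174, 0.20879444479942322), 85.91798400878906) 0.09797003466893567
tray 0.72 352 ((0.441170334815979, -0.31390321254730225), (0.08362895250320435, 0.10395602136850357), 76.7684326171875) 0.00814296088629739
dowel 0.53 512 [ 0.4394 -0.3159  0.0066] [ 0.372  -0.37   -0.0044] [ 0.4986 -0.2639  0.0199]
tray 0.72 498 [ 0.4396 -0.3155  0.0073] ((0.435852587223053, -0.3180883526802063), (0.09540688246488571, 0.11340568214654922), 74.67766571044922)
[('dowel_center', [(0.53, array([0.597 , 0.1371, 0.1259]))]), ('tray', [(0.59, array([ 0.4389, -0.3142,  0.0023]))]), ('lid_handle', [(0.78, array([0.5314, 0.0379, 0.1363]))]), ('lid_hinge', [(0.86, array([0.7048, 0.0263, 0.0914]))])]
```

View pics/s2.png

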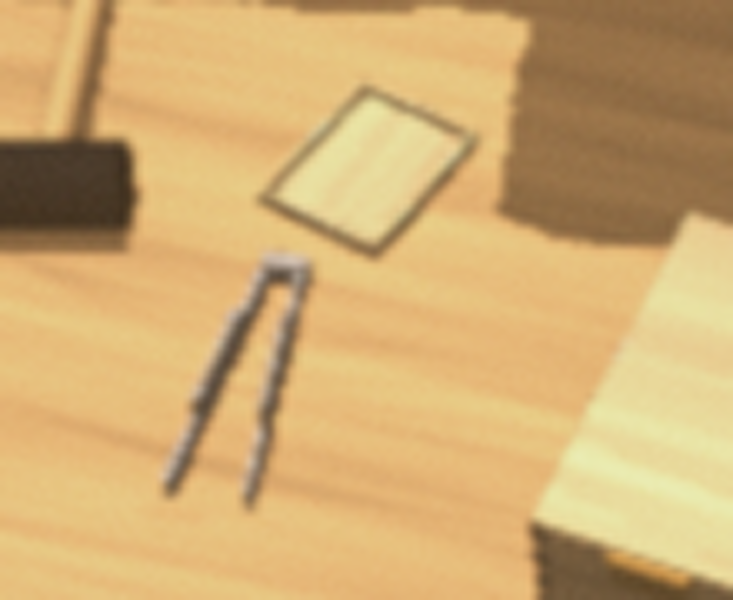

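The crop shows the tongs' bow at (287,265), tips at (170,490) and (250,500), and the tray centred at (370,170). That gives these estimates:

| Thing | Position | Yaw |
|---|---|---|
| Tongs middle | (0.596, -0.316) | +7° |
| Tray | (0.4395, -0.3145) | about -13° |
| Box | (0.605, 0.031) | -4.3° |

```bash
cat >> h.py <<'E'
from scipy.linalg import logm,expm
from scipy.spatial.transform import Rotation as Ro
def M(R,t):
    m=np.eye(4); m[:3,:3]=R; m[:3,3]=t; return m
def down(yaw): # tool down, tool x at yaw (deg)
    c,s=np.cos(np.radians(yaw)),np.sin(np.radians(yaw)); return np.array([[c,s,0],[s,-c,0],[0,0,-1.]])
def cur():
    o=env.get_obs(); q=o["ee_rot"]; return M(Ro.from_quat(np.r_[q[1:],q[0]]).as_matrix(),o["tcp_pos"])
def row(A,B,n):
    m=expm(np.real(logm(np.linalg.inv(A)@B))/n); return np.r_[m[:3,3],Ro.from_matrix(m[:3,:3]).as_rotvec()].round(5)
E
python3 - <<'E'
from h import *
A=cur(); B=M(down(7.1),[.596,-.316,.239]); print(row(A,B,18)); r=A.copy()
E
```

```text
[ 2.461e-02 -9.730e-03  2.000e-05 -0.000e+00 -0.000e+00  1.188e-02]
```

{"method": "apply_moves", "body": {"targets": [[[0.0246, -0.0097, 0, 0, 0, 0.0119, 0.0854], [0.0246, -0.0097, 0, 0, 0, 0.0119, 0.0854], [0.0246, -0.0097, 0, 0, 0, 0.0119, 0.0854], [0.0246, -0.0097, 0, 0, 0, 0.0119, 0.0854], [0.0246, -0.0097, 0, 0, 0, 0.0119, 0.0854], [0.0246, -0.0097, 0, 0, 0, 0.0119, 0.0854], [0.0246, -0.0097, 0, 0, 0, 0.0119, 0.0854], [0.0246, -0.0097, 0, 0, 0, 0.0119, 0.0854], [0.0246, -0.0097, 0, 0, 0, 0.0119, 0.0854], [0.0246, -0.0097, 0, 0, 0, 0.0119, 0.0854], [0.0246, -0.0097, 0, 0, 0, 0.0119, 0.0854], [0.0246, -0.0097, 0, 0, 0, 0.0119, 0.0854], [0.0246, -0.0097, 0, 0, 0, 0.0119, 0.0854], [0.0246, -0.0097, 0, 0, 0, 0.0119, 0.0854], [0.0246, -0.0097, 0, 0, 0, 0.0119, 0.0854], [0.0246, -0.0097, 0, 0, 0, 0.0119, 0.0854], [0.0246, -0.0097, 0, 0, 0, 0.0119, 0.0854], [0.0246, -0.0097, 0, 0, 0, 0.0119, 0.0854], [0, 0, 0, 0, 0, 0, 0.0854], [0, 0, 0, 0, 0, 0, 0.0854]]]}}

```text
time: 4.2
tcp_pos: [0.596, -0.3164, 0.239]
ee_rot: [-0.0, 0.998, 0.062, -0.0]
wrist_force: [-0.1, -0.3, 0.1]
opening: 0.0854
grasp_force: 0.0
```

{"method": "apply_moves", "body": {"targets": [[[0, 0, 0.025, 0, 0, 0, 0.0854], [0, 0, 0.025, 0, 0, 0, 0.0854], [0, 0, 0.025, 0, 0, 0, 0.0854], [0, 0, 0.025, 0, 0, 0, 0.0854], [0, 0, 0.025, 0, 0, 0, 0.0854], [0, 0, 0.025, 0, 0, 0, 0.0854], [0, 0, 0.025, 0, 0, 0, 0.0854], [0, 0, 0.015, 0, 0, 0, 0.0854], [0, 0, 0.015, 0, 0, 0, 0.0854], [0, 0, 0.01, 0, 0, 0, 0.0854], [0, 0, 0.007, 0, 0, 0, 0.0854], [0, 0, 0.005, 0, 0, 0, 0.0854], [0, 0, 0, 0, 0, 0, 0.06], [0, 0, 0, 0, 0, 0, 0.05], [0, 0, 0, 0, 0, 0, 0.045], [0, 0, 0, 0, 0, 0, 0.04], [0, 0, 0, 0, 0, 0, 0.036], [0, 0, 0, 0, 0, 0, 0.033], [0, 0, 0, 0, 0, 0, 0.033], [0, 0, 0, 0, 0, 0, 0.033]]], "force": 25}}

```text
time: 6.2
tcp_pos: [0.5962, -0.3168, 0.0128]
ee_rot: [0.0, 0.998, 0.062, 0.0]
wrist_force: [-0.7, -0.5, 5.4]
opening: 0.0331
grasp_force: 5.9
```

{"method": "apply_moves", "body": {"targets": [[[0, 0, -0.005, 0, 0, 0, 0.033], [0, 0, -0.01, 0, 0, 0, 0.033], [0, 0, -0.02, 0, 0, 0, 0.033], [0, 0, -0.025, 0, 0, 0, 0.033], [0, 0, -0.025, 0, 0, 0, 0.033], [0, 0, -0.025, 0, 0, 0, 0.033], [0, 0, -0.025, 0, 0, 0, 0.033], [0, 0, -0.025, 0, 0, 0, 0.033], [0, 0, -0.02, 0, 0, 0, 0.033], [0, 0, -0.01, 0, 0, 0, 0.033], [0, 0, 0, 0, 0, 0, 0.033], [0, 0, 0, 0, 0, 0, 0.033]]]}}

```text
time: 7.4
tcp_pos: [0.5955, -0.3164, 0.2016]
ee_rot: [-0.0, 0.998, 0.062, -0.0]
wrist_force: [-0.1, -0.1, -1.7]
opening: 0.0332
grasp_force: 4.3
```

```bash
python3 - <<'E'
from h import *
p=env.grab_frame("scene"); o=env.get_obs(); print(o["tcp_pos"],o["wrist_force"],o["opening"],o["grasp_force"])
print([(d["score"],w(p,d["at"])) for d in env.place_of(p,"tongs_mid")[:2]])
u,v=proj(p,o["tcp_pos"]).astype(int); print(u,v)
cv2.imwrite("pics/l1.png",cv2.resize(p["img"][v-45:v+55,u-60:u+60],(720,600),interpolation=cv2.INTER_CUBIC))
A=cur(); print(row(A,M(down(-10),[.454,.165,.2]),20))
E
```

```text
[ 0.59541047 -0.31635205  0.20114884] [-0.7432203  -1.06333049 -0.37580087] 0.033299997572543955 4.294903421541676
[(0.55, array([ 0.59947667, -0.31770445,  0.2020445 ])), (0.51, array([ 0.57212502, -0.61268679,  0.01274103]))]
179 188
[-7.530e-03 -2.402e-02  7.000e-05 -5.000e-05  9.000e-05  1.491e-02]
```

View pics/l1.png

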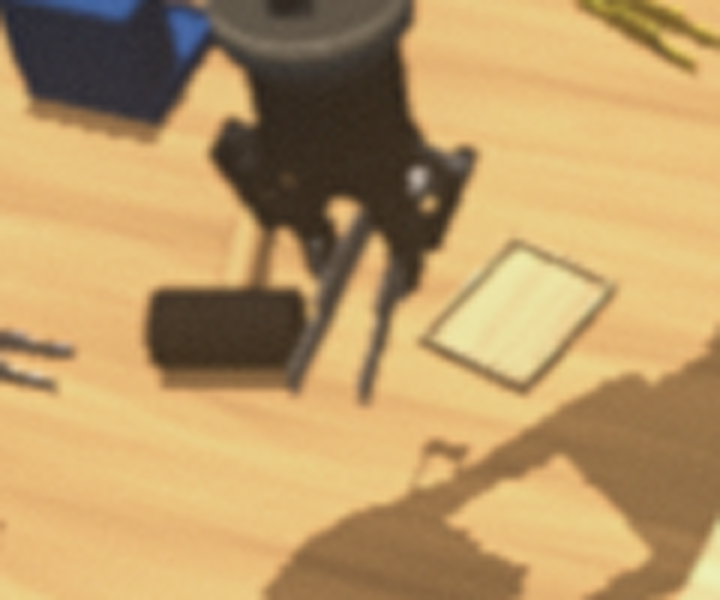

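The tongs are held level, with the tips at crop pixels (297,388) and (366,400). Next I go to the pre-dowel pose.

{"method": "apply_moves", "body": {"targets": [[[-0.0075, -0.024, 0, 0, 0, 0.0149, 0.033], [-0.0075, -0.024, 0, 0, 0, 0.0149, 0.033], [-0.0075, -0.024, 0, 0, 0, 0.0149, 0.033], [-0.0075, -0.024, 0, 0, 0, 0.0149, 0.033], [-0.0075, -0.024, 0, 0, 0, 0.0149, 0.033], [-0.0075, -0.024, 0, 0, 0, 0.0149, 0.033], [-0.0075, -0.024, 0, 0, 0, 0.0149, 0.033], [-0.0075, -0.024, 0, 0, 0, 0.0149, 0.033], [-0.0075, -0.024, 0, 0, 0, 0.0149, 0.033], [-0.0075, -0.024, 0, 0, 0, 0.0149, 0.033], [-0.0075, -0.024, 0, 0, 0, 0.0149, 0.033], [-0.0075, -0.024, 0, 0, 0, 0.0149, 0.033], [-0.0075, -0.024, 0, 0, 0, 0.0149, 0.033], [-0.0075, -0.024, 0, 0, 0, 0.0149, 0.033], [-0.0075, -0.024, 0, 0, 0, 0.0149, 0.033], [-0.0075, -0.024, 0, 0, 0, 0.0149, 0.033], [-0.0075, -0.024, 0, 0, 0, 0.0149, 0.033], [-0.0075, -0.024, 0, 0, 0, 0.0149, 0.033], [-0.0075, -0.024, 0, 0, 0, 0.0149, 0.033], [-0.0075, -0.024, 0, 0, 0, 0.0149, 0.033]]]}}

```text
time: 9.5
tcp_pos: [0.4544, 0.1651, 0.2016]
ee_rot: [0.0, 0.996, -0.087, -0.001]
wrist_force: [0.3, -0.5, -0.1]
opening: 0.0329
grasp_force: 4.3
```

{"method": "apply_moves", "body": {"targets": [[[0, 0, 0.02, 0, 0, 0, 0.033], [0, 0, 0.02, 0, 0, 0, 0.033], [0, 0, 0.02, 0, 0, 0, 0.033], [0, 0, 0.01, 0, 0, 0, 0.033], [0, 0, 0, 0, 0, 0, 0.033], [0, 0, 0, 0, 0, 0, 0.033], [0, 0, 0, 0, 0, 0, 0.033]]]}}

```text
time: 10.2
tcp_pos: [0.4555, 0.1642, 0.133]
ee_rot: [-0.0, 0.996, -0.087, 0.001]
wrist_force: [-0.1, 0.6, -0.2]
opening: 0.0334
grasp_force: 4.3
```

```bash
python3 - <<'E'
from h import *
np.set_printoptions(precision=4,suppress=True)
o=env.get_obs(); print(o["tcp_pos"],o["ee_rot"],o["wrist_force"],o["opening"],o["grasp_force"])
A=cur()
def rel(P): return np.linalg.inv(A)@np.r_[P,1]
for n in("top","scene"):
    p=env.grab_frame(n)
    for q in("dowel_center","tongs_mid"):
        print(n,q,[(round(d["score"],2),w(p,d["at"])) for d in env.place_of(p,q)[:2]])
    # dowel top in cloud
    c=cloud(p,np.ones((384,512),bool))
    s=c[(abs(c[:,0]-.598)<.04)&(abs(c[:,1]-.14)<.04)&(c[:,2]>.112)&(c[:,2]<.16)]
    t=s[s[:,2]>.14]
    print("dowel pts",len(s),s.mean(0),"top",len(t),t.mean(0), t.max(0), t.min(0))
    q=c[(c[:,2]>.105)&(c[:,2]<.16)&(c[:,1]>.1)&(c[:,1]<.22)&(c[:,0]<.57)&(c[:,0]>.48)]
    for x in q[np.argsort(-q[:,0])][:14]: print("tip",x,rel(x)[:3])
    u,v=proj(p,[.55,.14,.13]).astype(int); print(u,v)
    cv2.imwrite(f"pics/d_{n}.png",cv2.resize(p["img"][v-40:v+40,u-50:u+50],(750,600),interpolation=cv2.INTER_CUBIC))
E
```

```text
[0.4555 0.1642 0.133 ] [-0.0002  0.9962 -0.0871  0.0005] [-0.0678  0.6194 -0.2466] 0.03342441799788606 4.296193237969419
top dowel_center [(0.58, array([0.5986, 0.1439, 0.1204])), (0.46, array([ 0.3615, -0.0017, -0.0001]))]
top tongs_mid [(0.39, array([ 0.5696, -0.6113,  0.0113])), (0.38, array([ 0.1626, -0.329 ,  0.0086]))]
dowel pts 28 [0.596  0.1385 0.1391] top 18 [0.5973 0.1391 0.1456] [0.6044 0.1463 0.1538] [0.59   0.1334 0.1401]
tip [0.5274 0.1346 0.1367] [ 0.0759  0.0166 -0.0036]
tip [0.5269 0.1338 0.1215] [0.0756 0.0176 0.0115]
tip [0.5222 0.133  0.1448] [ 0.0711  0.0192 -0.0118]
tip [0.5199 0.134  0.1387] [ 0.0687  0.0186 -0.0056]
tip [0.5191 0.1368 0.1423] [ 0.0674  0.016  -0.0093]
tip [0.517  0.1344 0.1354] [ 0.0657  0.0187 -0.0024]
tip [0.5161 0.1003 0.106 ] [0.0707 0.0524 0.027 ]
tip [0.5157 0.1367 0.1419] [ 0.064   0.0167 -0.0088]
tip [0.5153 0.136  0.126 ] [0.0637 0.0174 0.0071]
tip [0.5123 0.1367 0.1413] [ 0.0607  0.0173 -0.0082]
tip [0.5118 0.136  0.1252] [0.0603 0.018  0.0078]
tip [0.5097 0.1374 0.1364] [ 0.0579  0.017  -0.0033]
tip [0.5073 0.1385 0.13  ] [0.0554 0.
[... 389 characters left out ...]
0.0216  0.0003]
tip [0.5341 0.1697 0.1244] [ 0.0764 -0.0191  0.0087]
tip [0.5341 0.1713 0.1352] [ 0.0761 -0.0206 -0.0021]
tip [0.5326 0.169  0.1273] [ 0.075  -0.0181  0.0057]
tip [0.5321 0.1706 0.1376] [ 0.0743 -0.0196 -0.0045]
tip [0.5311 0.1699 0.1411] [ 0.0734 -0.0187 -0.008 ]
tip [0.531  0.1728 0.1216] [ 0.0728 -0.0215  0.0115]
tip [0.5295 0.1729 0.1402] [ 0.0713 -0.0214 -0.0071]
tip [0.5289 0.1362 0.1309] [0.0771 0.0149 0.0022]
tip [0.528  0.1331 0.1286] [0.0767 0.018  0.0045]
tip [0.5278 0.1355 0.1344] [ 0.0762  0.0157 -0.0014]
tip [0.5276 0.1325 0.1329] [0.0764 0.0187 0.0001]
tip [0.5259 0.1342 0.1417] [ 0.0745  0.0173 -0.0086]
tip [0.5259 0.1337 0.1211] [0.0745 0.0179 0.012 ]
323 225
```

View pics/d_scene.png

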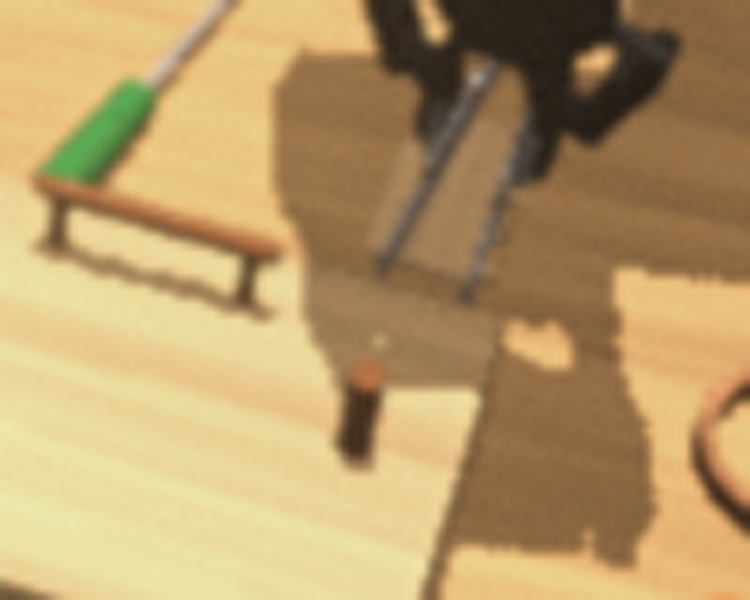

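The tips are at tool x +76 mm, y ±18 mm. The dowel's top is at crop pixel (365,375), at tool (0.1455, -0.001). I advance 79 mm.

{"method": "apply_moves", "body": {"targets": [[[0.01, 0, 0, 0, 0, 0, 0.033], [0.012, 0, 0, 0, 0, 0, 0.033], [0.012, 0, 0, 0, 0, 0, 0.033], [0.012, -0.001, 0, 0, 0, 0, 0.033], [0.01, 0, 0, 0, 0, 0, 0.033], [0.01, 0, 0, 0, 0, 0, 0.033], [0.008, 0, 0, 0, 0, 0, 0.033], [0.005, 0, 0, 0, 0, 0, 0.033], [0, 0, 0, 0, 0, 0, 0.033], [0, 0, 0, 0, 0, 0, 0.033]]]}}

```text
time: 11.5
tcp_pos: [0.5327, 0.1515, 0.1322]
ee_rot: [0.0, 0.996, -0.087, -0.0]
wrist_force: [-1.0, -0.2, -0.4]
opening: 0.0329
grasp_force: 4.3
```

```bash
python3 - <<'E'
from h import *
np.set_printoptions(precision=4,suppress=True)
A=cur(); print(A[:3,3])
o=env.get_obs(); print(o["wrist_force"],o["opening"])
for n in("top","scene"):
    p=env.grab_frame(n)
    for d in env.place_of(p,"dowel_center")[:1]: X=w(p,d["at"]); print(n,d["score"],X,(np.linalg.inv(A)@np.r_[X,1])[:3])
    u,v=proj(p,[.59,.14,.13]).astype(int)
    a=cv2.resize(p["img"][v-25:v+25,u-33:u+33],(396,300),interpolation=cv2.INTER_CUBIC)
    im=a if n=="top" else np.hstack([im,a])
cv2.imwrite("pics/e.png",im)
E
```

```text
[0.5327 0.1515 0.1322]
[-0.9962 -0.2254 -0.3593] 0.03291081048297363
scene 0.44 [0.5968 0.1366 0.1253] [0.0657 0.0035 0.0069]
```

View pics/e.png

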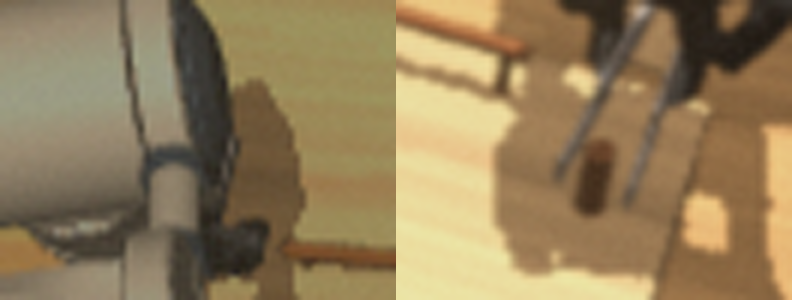

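The dowel at (600,175) in the right panel sits between the tips at (565,180) and (628,205). I squeeze and lift.

{"method": "apply_moves", "body": {"targets": [[[0, 0, 0, 0, 0, 0, 0.031], [0, 0, 0, 0, 0, 0, 0.029], [0, 0, 0, 0, 0, 0, 0.027], [0, 0, 0, 0, 0, 0, 0.026], [0, 0, 0, 0, 0, 0, 0.025], [0, 0, 0, 0, 0, 0, 0.024], [0, 0, 0, 0, 0, 0, 0.022], [0, 0, 0, 0, 0, 0, 0.018], [0, 0, 0, 0, 0, 0, 0.015], [0, 0, 0, 0, 0, 0, 0.015], [0, 0, 0, 0, 0, 0, 0.015]]], "force": 30}}

```text
time: 12.8
tcp_pos: [0.5331, 0.1514, 0.1323]
ee_rot: [0.0, 0.996, -0.087, -0.0]
wrist_force: [-0.7, -0.6, -0.6]
opening: 0.0233
grasp_force: 29.7
```

{"method": "apply_moves", "body": {"targets": [[[0, 0, -0.003, 0, 0, 0, 0.015], [0, 0, -0.005, 0, 0, 0, 0.015], [0, 0, -0.01, 0, 0, 0, 0.015], [0, 0, -0.02, 0, 0, 0, 0.015], [0, 0, -0.02, 0, 0, 0, 0.015], [0, 0, -0.02, 0, 0, 0, 0.015], [0, 0, -0.01, 0, 0, 0, 0.015], [0, 0, 0, 0, 0, 0, 0.015], [0, 0, 0, 0, 0, 0, 0.015]]]}}

```text
time: 13.7
tcp_pos: [0.5328, 0.1514, 0.2199]
ee_rot: [0.0, 0.996, -0.087, -0.0]
wrist_force: [1.2, -1.4, -1.3]
opening: 0.0232
grasp_force: 29.7
```

```bash
python3 - <<'E'
from h import *
np.set_printoptions(precision=4,suppress=True)
A=cur(); print(A[:3,3])
o=env.get_obs(); print(o["wrist_force"],o["opening"],o["grasp_force"])
p=env.grab_frame("scene")
c=cloud(p,np.ones((384,512),bool)); t=(c-A[:3,3])@A[:3,:3]
m=(abs(t[:,0]-.066)<.035)&(abs(t[:,1])<.03)&(t[:,2]<.05)&(t[:,2]>-.05)
print(t[m][np.argsort(t[m][:,2])])
for d in env.place_of(p,"dowel_center")[:2]: X=w(p,d["at"]); print(d["score"],X,(np.linalg.inv(A)@np.r_[X,1])[:3])
u,v=proj(p,[.59,.14,A[2,3]]).astype(int)
cv2.imwrite("pics/f.png",cv2.resize(p["img"][v-30:v+40,u-40:u+40],(686,600),interpolation=cv2.INTER_CUBIC))
E
```

```text
[0.5328 0.1514 0.2199]
[ 1.1776 -1.3605 -1.3045] 0.023151273468611202 29.716585502028465
[[ 0.0688 -0.0018 -0.0192]
 [ 0.0645 -0.0003 -0.0181]
 [ 0.0379 -0.0118 -0.018 ]
 [ 0.073  -0.0066 -0.0176]
 [ 0.0687  0.001  -0.0175]
 [ 0.0718 -0.0002 -0.0172]
 [ 0.0644 -0.0065 -0.017 ]
 [ 0.0735 -0.0039 -0.0166]
 [ 0.0724  0.0025 -0.0163]
 [ 0.0328 -0.0103 -0.0161]
 [ 0.0755  0.0013 -0.016 ]
 [ 0.0686  0.0038 -0.0159]
 [ 0.033   0.0079 -0.0155]
 [ 0.0609 -0.0024 -0.0154]
 [ 0.0646  0.0052 -0.0151]
 [ 0.0687 -0.0024 -0.015 ]
 [ 0.069   0.0066 -0.0147]
 [ 0.0638 -0.0036 -0.0147]
 [ 0.0669 -0.0048 -0.0143]
 [ 0.0357 -0.0086 -0.0138]
 [ 0.0326  0.0108 -0.0134]
 [ 0.0742 -0.0046 -0.0134]
 [ 0.0721 -0.0008 -0.0133]
 [ 0.0712  0.0055 -0.0132]
 [ 0.0342  0.007  -0.0126]
 [ 0.0609  0.0032 -0.0122]
 [ 0.0637 -0.007  -0.0119]
 [ 0.0725  0.0047 -0.0106]
 [ 0.0746  0.0009 -0.0106]
 [ 0.0659 -0.008  -0.0104]
 [ 0.0335  0.01   -0.0102]
 [ 0.07   -0.0066 -0.0097]
 [ 0.0723 -0.0015 -0.0093]
 [ 0.0712 -0.0102 -0.0086]
 [ 0.0763 -0.     -0.0084]
 [ 0.0413 -0.0115 -0.0079]
 [ 0.0743 -0.0024 -0.0076]
 [ 0.0383  0
[... 2174 characters left out ...]

 [ 0.0699  0.0058  0.0116]
 [ 0.0727 -0.0045  0.0117]
 [ 0.0515 -0.0122  0.0127]
 [ 0.0747 -0.0055  0.0135]
 [ 0.0752  0.0001  0.0162]
 [ 0.0731  0.0039  0.0162]
 [ 0.073  -0.0023  0.0174]
 [ 0.0764 -0.0036  0.0174]
 [ 0.075   0.003   0.0182]
 [ 0.076  -0.0007  0.0196]
 [ 0.0751 -0.0068  0.0217]
 [ 0.0717 -0.0055  0.0218]
 [ 0.0742  0.0025  0.0236]
 [ 0.0679 -0.0076  0.025 ]
 [ 0.0751 -0.0011  0.0252]
 [ 0.0726 -0.0035  0.0267]
 [ 0.0751  0.0018  0.027 ]
 [ 0.0745 -0.0073  0.0271]
 [ 0.068  -0.0083  0.0293]
 [ 0.0739 -0.0043  0.0295]
 [ 0.071   0.0061  0.0296]
 [ 0.0762  0.0009  0.0299]
 [ 0.0741 -0.0015  0.0309]
 [ 0.0718  0.0053  0.033 ]]
0.56 [0.5973 0.1378 0.2127] [0.0659 0.0022 0.0072]
```

View pics/f.png

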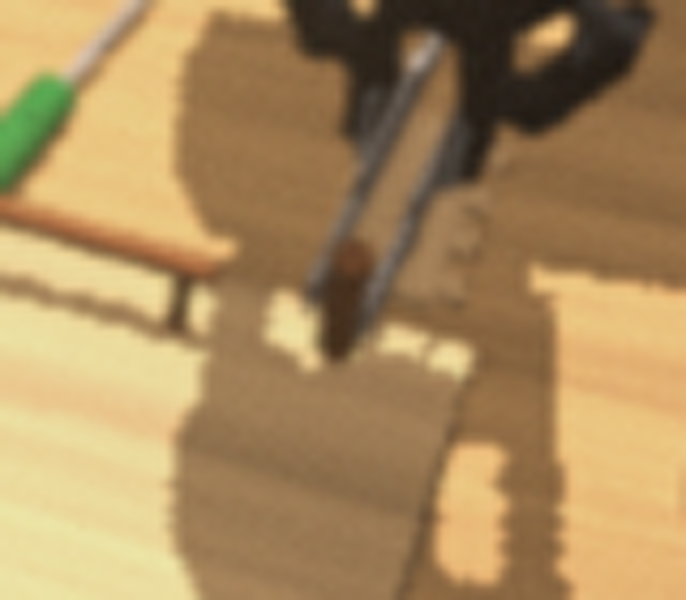

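The dowel at (350,300) is held upright between the tips and clear of the lid. Its front face is at a constant tool x of 0.0745, so the axis is at +67 mm and the bottom is about 36 mm below the TCP. Next I carry it over the tray.

```bash
python3 - <<'E'
from h import *
print(row(cur(),M(down(-10),[.3735,-.303,.21]),20))
E
```

```text
[-3.890e-03  2.375e-02  4.800e-04  3.000e-05  7.000e-05  1.000e-05]
```

{"method": "apply_moves", "body": {"targets": [[[-0.002, 0.012, 0, 0, 0, 0, 0.015], [-0.004, 0.024, 0, 0, 0, 0, 0.015], [-0.004, 0.024, 0, 0, 0, 0, 0.015], [-0.004, 0.024, 0, 0, 0, 0, 0.015], [-0.004, 0.024, 0, 0, 0, 0, 0.015], [-0.004, 0.024, 0, 0, 0, 0, 0.015], [-0.004, 0.024, 0, 0, 0, 0, 0.015], [-0.004, 0.024, 0, 0, 0, 0, 0.015], [-0.004, 0.024, 0, 0, 0, 0, 0.015], [-0.004, 0.024, 0, 0, 0, 0, 0.015], [-0.004, 0.024, 0, 0, 0, 0, 0.015], [-0.004, 0.024, 0, 0, 0, 0, 0.015], [-0.004, 0.024, 0, 0, 0, 0, 0.015], [-0.004, 0.024, 0, 0, 0, 0, 0.015], [-0.004, 0.024, 0, 0, 0, 0, 0.015], [-0.004, 0.024, 0, 0, 0, 0, 0.015], [-0.004, 0.024, 0, 0, 0, 0, 0.015], [-0.004, 0.024, 0, 0, 0, 0, 0.015], [-0.004, 0.024, 0, 0, 0, 0, 0.015], [-0.004, 0.024, 0, 0, 0, 0, 0.015]]]}}

```text
time: 15.8
tcp_pos: [0.3737, -0.2968, 0.2198]
ee_rot: [-0.0, 0.996, -0.087, -0.0]
wrist_force: [0.6, 0.6, 0.0]
opening: 0.0231
grasp_force: 29.7
```

{"method": "apply_moves", "body": {"targets": [[[0, 0.007, 0, 0, 0, 0, 0.015], [0, 0, 0.02, 0, 0, 0, 0.015], [0, 0, 0.025, 0, 0, 0, 0.015], [0, 0, 0.025, 0, 0, 0, 0.015], [0, 0, 0.025, 0, 0, 0, 0.015], [0, 0, 0.025, 0, 0, 0, 0.015], [0, 0, 0.01, 0, 0, 0, 0.015], [0, 0, 0, 0, 0, 0, 0.015], [0, 0, 0, 0, 0, 0, 0.015], [0, 0, 0, 0, 0, 0, 0.015]]]}}

```text
time: 16.8
tcp_pos: [0.3743, -0.3032, 0.0913]
ee_rot: [0.001, 0.996, -0.087, 0.001]
wrist_force: [-0.3, 0.7, -1.0]
opening: 0.023
grasp_force: 29.7
```

```bash
python3 - <<'E'
from h import *
np.set_printoptions(precision=4,suppress=True)
A=cur(); print(A); o=env.get_obs(); print(o["wrist_force"],o["opening"],o["grasp_force"])
p=env.grab_frame("scene")
c=cloud(p,np.ones((384,512),bool)); t=(c-A[:3,3])@A[:3,:3]
m=(abs(t[:,0]-.07)<.012)&(abs(t[:,1])<.007)&(t[:,2]<.045)&(t[:,2]>-.03)
q=t[m]; print(len(q),q[:,2].min(),q[:,2].max())
for a in(-.02,-.01,0,.01,.02,.03):
    s=q[abs(q[:,2]-a)<.006]; print(a,len(s),s[:,0].max() if len(s) else 0,s[:,1].mean())
for n in("tray","dowel_center"):
  for d in env.place_of(p,n)[:1]: X=w(p,d["at"]); print(n,d["score"],X,(np.linalg.inv(A)@np.r_[X,1])[:3])
E
```

```text
[[ 0.9848 -0.1735  0.0012  0.3743]
 [-0.1735 -0.9848 -0.0012 -0.3032]
 [ 0.0014  0.001  -1.      0.0913]
 [ 0.      0.      0.      1.    ]]
[-0.3253  0.7268 -1.0211] 0.022993060156982634 29.74853664636612
36 -0.01904810921391398 0.030987268578229414
-0.02 9 0.07484238745975501 -0.001062656160405354
-0.01 13 0.07779258506236875 -0.0008944907777292207
0 5 0.07604243123882522 -0.0012763907924829001
0.01 6 0.07531902075691355 0.001115230756480103
0.02 6 0.07645852355299292 -0.0013663003819072332
0.03 6 0.07681616275356305 -0.0011010614651569654
tray 0.67 [ 0.4373 -0.3119  0.0008] [ 0.0634 -0.0025  0.0906]
dowel_center 0.49 [ 0.4391 -0.3149  0.0854] [0.0659 0.0002 0.006 ]
```

{"method": "apply_moves", "body": {"targets": [[[0, 0, 0.01, 0, 0, 0, 0.015], [0, 0, 0.015, 0, 0, 0, 0.015], [0, 0, 0.012, 0, 0, 0, 0.015], [0, 0, 0.006, 0, 0, 0, 0.015], [0, 0, 0.004, 0, 0, 0, 0.015], [0, 0, 0.002, 0, 0, 0, 0.015], [0, 0, 0.001, 0, 0, 0, 0.015], [0, 0, 0, 0, 0, 0, 0.015], [0, 0, 0, 0, 0, 0, 0.015]]]}}

```text
time: 17.85
tcp_pos: [0.374, -0.3029, 0.0406]
ee_rot: [0.0, 0.996, -0.087, 0.0]
wrist_force: [1.0, 0.4, -1.1]
opening: 0.0233
grasp_force: 29.7
```

{"method": "apply_moves", "body": {"targets": [[[0, 0, 0.0005, 0, 0, 0, 0.015], [0, 0, 0.0005, 0, 0, 0, 0.015], [0, 0, 0, 0, 0, 0, 0.015], [0, 0, 0, 0, 0, 0, 0.015]]]}}

```text
time: 18.25
tcp_pos: [0.3739, -0.3028, 0.0394]
ee_rot: [0.0, 0.996, -0.087, 0.0]
wrist_force: [0.2, 0.5, 2.4]
opening: 0.0231
grasp_force: 30.0
```

{"method": "apply_moves", "body": {"targets": [[[0, 0, 0, 0, 0, 0, 0.0235], [0, 0, 0, 0, 0, 0, 0.0245], [0, 0, 0, 0, 0, 0, 0.0255], [0, 0, 0, 0, 0, 0, 0.0265], [0, 0, 0, 0, 0, 0, 0.028], [0, 0, 0, 0, 0, 0, 0.03], [0, 0, 0, 0, 0, 0, 0.032], [0, 0, 0, 0, 0, 0, 0.033], [0, 0, 0, 0, 0, 0, 0.033], [0, 0, 0, 0, 0, 0, 0.033]]]}}

```text
time: 19.25
tcp_pos: [0.3738, -0.3028, 0.0393]
ee_rot: [0.0, 0.996, -0.087, 0.0]
wrist_force: [0.7, 0.4, -0.0]
opening: 0.033
grasp_force: 4.3
```

```bash
python3 - <<'E'
from h import *
np.set_printoptions(precision=4,suppress=True)
A=cur(); o=env.get_obs(); print(A[:3,3],o["wrist_force"],o["opening"],o["grasp_force"])
p=env.grab_frame("scene")
c=cloud(p,np.ones((384,512),bool)); t=(c-A[:3,3])@A[:3,:3]
for a in(-.01,0,.01,.02,.03):
    s=t[(abs(t[:,2]-a)<.005)&(t[:,0]>.05)&(t[:,0]<.09)&(abs(t[:,1])<.035)]; print(a,s[np.argsort(s[:,1])][:,:2].round(3).tolist())
u,v=proj(p,[.42,-.31,.03]).astype(int)
cv2.imwrite("pics/g.png",cv2.resize(p["img"][v-30:v+30,u-40:u+40],(800,600),interpolation=cv2.INTER_CUBIC))
E
```

```text
[ 0.3738 -0.3028  0.0393] [ 0.7187  0.4486 -0.0431] 0.032975663626850914 4.29407678951975
-0.01 [[0.068, -0.02], [0.071, -0.017], [0.057, -0.017], [0.063, -0.016], [0.067, -0.014], [0.073, -0.01], [0.07, -0.007], [0.073, -0.005], [0.068, -0.002], [0.074, -0.002], [0.063, 0.001], [0.076, 0.001], [0.074, 0.002], [0.064, 0.008], [0.057, 0.018], [0.063, 0.018], [0.069, 0.018], [0.075, 0.02]]
0 [[0.078, -0.021], [0.062, -0.019], [0.053, -0.018], [0.067, -0.018], [0.059, -0.017], [0.067, -0.017], [0.08, -0.017], [0.051, -0.017], [0.078, -0.016], [0.071, -0.016], [0.075, -0.014], [0.065, -0.008], [0.072, -0.007], [0.07, -0.007], [0.074, -0.005], [0.073, -0.004], [0.073, 0.0], [0.075, 0.003], [0.073, 0.004], [0.051, 0.013], [0.062, 0.015], [0.053, 0.016], [0.067, 0.017], [0.072, 0.018], [0.078, 0.018], [0.077, 0.019], [0.07, 0.019], [0.056, 0.019], [0.061, 0.02]]
0.01 [[0.076, -0.018], [0.054, -0.018], [0.062, -0.018], [0.06, -0.017], [0.067, -0.017], [0.074, -0.009], [0.065, -0.007], [0.073, -0.007], [0.074, -0.004], [0.073, -0.003], [0.076, -0.001], [0.074, -0.0], [0.074, 0.004], [0.06, 0.
[... 1051 characters left out ...]
], [0.074, 0.003], [0.073, 0.004], [0.086, 0.004], [0.089, 0.006], [0.074, 0.007], [0.077, 0.009], [0.084, 0.01], [0.089, 0.011], [0.067, 0.012], [0.066, 0.012], [0.079, 0.012], [0.086, 0.013], [0.079, 0.013], [0.09, 0.015], [0.081, 0.016], [0.066, 0.017], [0.073, 0.017], [0.063, 0.019], [0.09, 0.019], [0.067, 0.02], [0.059, 0.021], [0.073, 0.021], [0.079, 0.022], [0.071, 0.022], [0.064, 0.022], [0.084, 0.023], [0.054, 0.024], [0.075, 0.024], [0.081, 0.025], [0.065, 0.026], [0.078, 0.026], [0.071, 0.026], [0.058, 0.026], [0.082, 0.028], [0.054, 0.029], [0.061, 0.029], [0.065, 0.03], [0.072, 0.031], [0.086, 0.031], [0.058, 0.031], [0.078, 0.031], [0.075, 0.033], [0.087, 0.033], [0.08, 0.035]]
```

View pics/g.png

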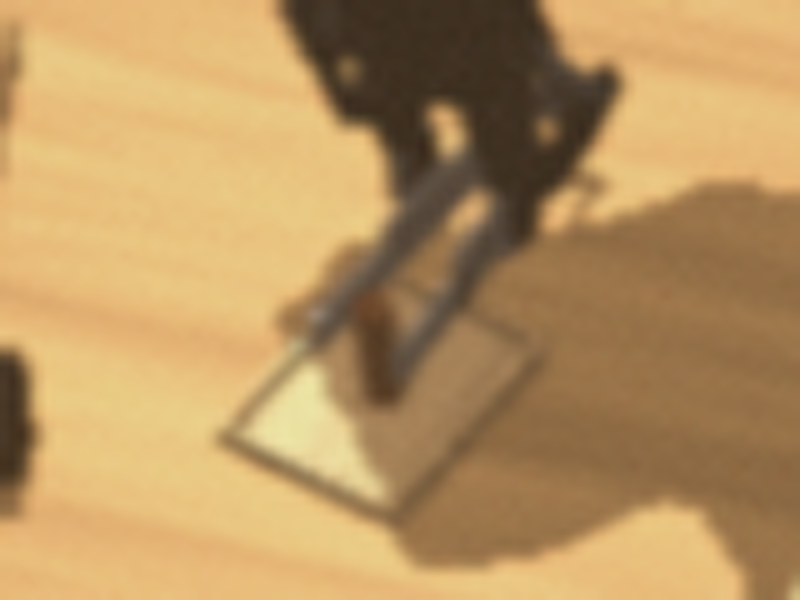

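The dowel at (378,345) stands inside the tray, clear of both tips at (320,325) and (405,365). I raise the tongs straight up.

{"method": "apply_moves", "body": {"targets": [[[0, 0, -0.004, 0, 0, 0, 0.033], [0, 0, -0.006, 0, 0, 0, 0.033], [0, 0, -0.01, 0, 0, 0, 0.033], [0, 0, -0.01, 0, 0, 0, 0.033], [0, 0, -0.015, 0, 0, 0, 0.033], [0, 0, -0.025, 0, 0, 0, 0.033], [0, 0, -0.025, 0, 0, 0, 0.033], [0, 0, -0.025, 0, 0, 0, 0.033], [0, 0, -0.01, 0, 0, 0, 0.033], [0, 0, 0, 0, 0, 0, 0.033], [0, 0, 0, 0, 0, 0, 0.033]]]}}

```text
time: 20.4
tcp_pos: [0.3736, -0.3026, 0.1689]
ee_rot: [-0.0, 0.996, -0.087, -0.0]
wrist_force: [0.3, 0.5, -0.5]
opening: 0.0329
grasp_force: 4.3
```

```bash
python3 - <<'E'
from h import *
np.set_printoptions(precision=4,suppress=True)
print(cur()[:3,3],row(cur(),M(down(7),[.596,-.316,.169]),12))
p=env.grab_frame("scene")
c=cloud(p,np.ones((384,512),bool)); s=c[(abs(c[:,0]-.44)<.03)&(abs(c[:,1]+.315)<.03)&(c[:,2]>.015)&(c[:,2]<.075)]
print(len(s),s.mean(0),s.min(0),s.max(0))
E
```

```text
[ 0.3736 -0.3026  0.1689] [ 0.0186  0.0004 -0.     -0.      0.     -0.0247]
43 [ 0.4441 -0.3121  0.04  ] [ 0.4302 -0.3224  0.0167] [ 0.4511 -0.3054  0.0602]
```

{"method": "apply_moves", "body": {"targets": [[[0.0186, 0.0004, 0, 0, 0, -0.0247, 0.033], [0.0186, 0.0004, 0, 0, 0, -0.0247, 0.033], [0.0186, 0.0004, 0, 0, 0, -0.0247, 0.033], [0.0186, 0.0004, 0, 0, 0, -0.0247, 0.033], [0.0186, 0.0004, 0, 0, 0, -0.0247, 0.033], [0.0186, 0.0004, 0, 0, 0, -0.0247, 0.033], [0.0186, 0.0004, 0, 0, 0, -0.0247, 0.033], [0.0186, 0.0004, 0, 0, 0, -0.0247, 0.033], [0.0186, 0.0004, 0, 0, 0, -0.0247, 0.033], [0.0186, 0.0004, 0, 0, 0, -0.0247, 0.033], [0.0186, 0.0004, 0, 0, 0, -0.0247, 0.033], [0.0186, 0.0004, 0, 0, 0, -0.0247, 0.033], [0, 0, 0.015, 0, 0, 0, 0.033], [0, 0, 0.025, 0, 0, 0, 0.033], [0, 0, 0.025, 0, 0, 0, 0.033], [0, 0, 0.025, 0, 0, 0, 0.033], [0, 0, 0.025, 0, 0, 0, 0.033], [0, 0, 0.02, 0, 0, 0, 0.033], [0, 0, 0.01, 0, 0, 0, 0.033], [0, 0, 0, 0, 0, 0, 0.033]]]}}

```text
time: 22.45
tcp_pos: [0.5948, -0.3155, 0.0221]
ee_rot: [-0.001, 0.998, 0.061, -0.001]
wrist_force: [0.6, -0.2, -0.2]
opening: 0.0331
grasp_force: 4.3
```

{"method": "apply_moves", "body": {"targets": [[[0, 0, 0.004, 0, 0, 0, 0.033], [0, 0, 0.003, 0, 0, 0, 0.033], [0, 0, 0.002, 0, 0, 0, 0.033], [0, 0, 0, 0, 0, 0, 0.033], [0, 0, 0, 0, 0, 0, 0.033]]]}}

```text
time: 22.95
tcp_pos: [0.596, -0.3162, 0.0156]
ee_rot: [0.0, 0.998, 0.061, 0.0]
wrist_force: [-0.2, -0.6, -0.7]
opening: 0.0333
grasp_force: 4.3
```

{"method": "apply_moves", "body": {"targets": [[[0, 0, 0.001, 0, 0, 0, 0.033], [0, 0, 0.001, 0, 0, 0, 0.033], [0, 0, 0, 0, 0, 0, 0.033], [0, 0, 0, 0, 0, 0, 0.033]]]}}

```text
time: 23.35
tcp_pos: [0.5958, -0.3161, 0.0133]
ee_rot: [-0.0, 0.998, 0.061, -0.0]
wrist_force: [0.2, -0.0, -0.7]
opening: 0.0329
grasp_force: 4.3
```

{"method": "apply_moves", "body": {"targets": [[[0, 0, 0.0005, 0, 0, 0, 0.033], [0, 0, 0, 0, 0, 0, 0.034], [0, 0, 0, 0, 0, 0, 0.036], [0, 0, 0, 0, 0, 0, 0.045], [0, 0, 0, 0, 0, 0, 0.06], [0, 0, 0, 0, 0, 0, 0.07], [0, 0, 0, 0, 0, 0, 0.07], [0, 0, 0, 0, 0, 0, 0.07], [0, 0, -0.005, 0, 0, 0, 0.07], [0, 0, -0.015, 0, 0, 0, 0.07], [0, 0, -0.025, 0, 0, 0, 0.07], [0, 0, -0.035, 0, 0, 0, 0.07], [0, 0, -0.035, 0, 0, 0, 0.07], [0, 0, -0.035, 0, 0, 0, 0.07], [0, 0, -0.035, 0, 0, 0, 0.07], [0, 0, -0.035, 0, 0, 0, 0.07], [0, 0, -0.02, 0, 0, 0, 0.07], [0, 0, 0, 0, 0, 0, 0.07]]]}}

```text
time: 25.15
tcp_pos: [0.597, -0.3168, 0.2577]
ee_rot: [0.002, 0.998, 0.061, 0.003]
wrist_force: [-0.1, 0.1, -0.4]
opening: 0.0699
grasp_force: 0.0
```

```bash
python3 - <<'E'
from h import *
np.set_printoptions(precision=4,suppress=True)
o=env.get_obs(); print(o["tcp_pos"],o["q"],o["opening"])
p=env.grab_frame("scene")
for n in("tongs_mid","lid_handle","lid_hinge"): print(n,[(round(d["score"],2),w(p,d["at"])) for d in env.place_of(p,n)[:3]])
c=cloud(p,np.ones((384,512),bool))
# handle bar points in box frame
b=np.radians(-4.3); Rb=np.array([[np.cos(b),-np.sin(b)],[np.sin(b),np.cos(b)]])
l=np.c_[(c[:,:2]-[.605,.031])@Rb,c[:,2]]
s=l[(abs(l[:,0]+.07)<.03)&(abs(l[:,1])<.06)&(l[:,2]>.122)&(l[:,2]<.145)]
print(len(s),s.mean(0),s.min(0),s.max(0),np.polyfit(s[:,1],s[:,0],1))
T=env.grab_frame("top"); c=cloud(T,np.ones((384,512),bool)); l=np.c_[(c[:,:2]-[.605,.031])@Rb,c[:,2]]
s=l[(abs(l[:,0]+.07)<.03)&(abs(l[:,1])<.06)&(l[:,2]>.122)&(l[:,2]<.145)]
if len(s): print(len(s),s.mean(0),s.min(0),s.max(0),np.polyfit(s[:,1],s[:,0],1))
for n in("lid_handle","lid_hinge"): print(n,[(round(d["score"],2),w(T,d["at"])) for d in env.place_of(T,n)[:1]])
u,v=proj(p,[.55,-.31,.03]).astype(int)
cv2.imwrite("pics/k.png",cv2.resize(p["img"][v-45:v+45,u-60:u+60],(800,600),interpolation=cv2.INTER_CUBIC))
E
```

```text
[ 0.597  -0.3168  0.2577] [-0.5762  0.5496  1.1892 -0.      1.3962  0.8725] 0.06986680034669705
tongs_mid [(0.71, array([ 0.5994, -0.3134,  0.0132])), (0.57, array([ 0.1653, -0.3265,  0.007 ])), (0.55, array([ 0.5736, -0.612 ,  0.0072]))]
lid_handle [(0.85, array([0.5323, 0.0411, 0.1336]))]
lid_hinge [(0.72, array([0.7018, 0.0271, 0.0926]))]
122 [-0.0684  0.0023  0.136 ] [-0.0771 -0.0521  0.1224] [-0.0624  0.0564  0.1425] [-0.0038 -0.0684]
lid_handle [(0.71, array([0.5353, 0.0386, 0.1317]))]
lid_hinge [(0.78, array([0.705 , 0.0239, 0.0823]))]
```

View pics/k.png

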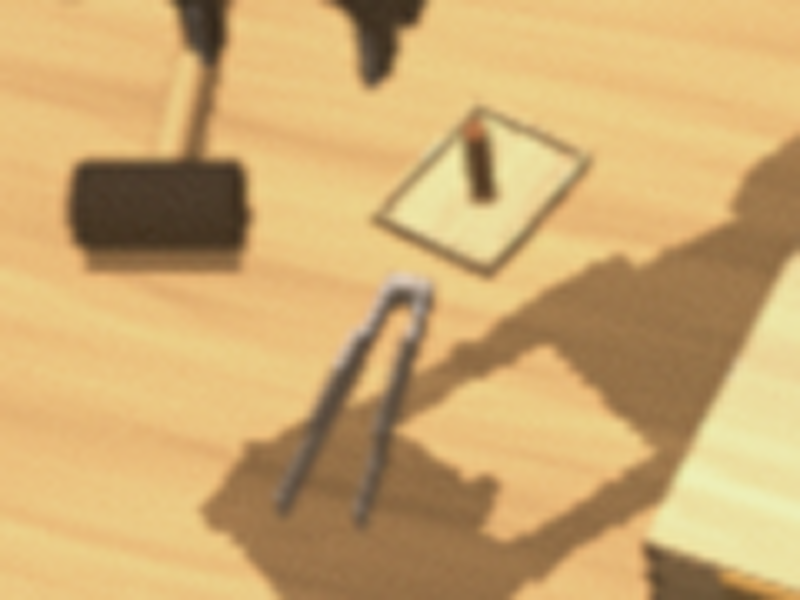

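The dowel at (480,160) stands in the tray, and the tongs lie on the bench with the bow at (410,290). Now the handle: its centre is about (0.535, 0.038, 0.1315).

```bash
python3 - <<'E'
from h import *
print(row(cur(),M(down(85.7),[.535,.038,.22]),17))
E
```

```text
[ 1.290e-02 -1.889e-02  1.880e-03 -1.000e-04  2.000e-05 -8.081e-02]
```

{"method": "apply_moves", "body": {"targets": [[[0.0129, -0.0189, 0.0019, 0, 0, -0.0808, 0.06], [0.0129, -0.0189, 0.0019, 0, 0, -0.0808, 0.06], [0.0129, -0.0189, 0.0019, 0, 0, -0.0808, 0.06], [0.0129, -0.0189, 0.0019, 0, 0, -0.0808, 0.06], [0.0129, -0.0189, 0.0019, 0, 0, -0.0808, 0.06], [0.0129, -0.0189, 0.0019, 0, 0, -0.0808, 0.06], [0.0129, -0.0189, 0.0019, 0, 0, -0.0808, 0.06], [0.0129, -0.0189, 0.0019, 0, 0, -0.0808, 0.06], [0.0129, -0.0189, 0.0019, 0, 0, -0.0808, 0.06], [0.0129, -0.0189, 0.0019, 0, 0, -0.0808, 0.06], [0.0129, -0.0189, 0.0019, 0, 0, -0.0808, 0.06], [0.0129, -0.0189, 0.0019, 0, 0, -0.0808, 0.06], [0.0129, -0.0189, 0.0019, 0, 0, -0.0808, 0.06], [0.0129, -0.0189, 0.0019, 0, 0, -0.0808, 0.06], [0.0129, -0.0189, 0.0019, 0, 0, -0.0808, 0.06], [0.0129, -0.0189, 0.0019, 0, 0, -0.0808, 0.06], [0.0129, -0.0189, 0.0019, 0, 0, -0.0808, 0.06], [0, 0, 0, 0, 0, 0, 0.06], [0, 0, 0, 0, 0, 0, 0.06]]]}}

```text
time: 27.4
tcp_pos: [0.5353, 0.038, 0.2204]
ee_rot: [-0.0, 0.733, 0.68, -0.0]
wrist_force: [-0.2, -0.3, 0.0]
opening: 0.0603
grasp_force: 0.0
```

```bash
python3 - <<'E'
from h import *
print(cur()[:3,3],row(cur(),M(down(85.7),[.535,.038,.1205]),1))
E
```

```text
[0.53528968 0.0380438  0.22035775] [-6.000e-05 -2.700e-04  9.986e-02 -1.600e-04  1.000e-04 -6.100e-04]
```

{"method": "apply_moves", "body": {"targets": [[[0, 0, 0.015, 0, 0, 0, 0.06], [0, 0, 0.02, 0, 0, 0, 0.06], [0, 0, 0.02, 0, 0, 0, 0.06], [0, 0, 0.02, 0, 0, 0, 0.06], [0, 0, 0.015, 0, 0, 0, 0.06], [0, 0, 0.009, 0, 0, 0, 0.06], [0, 0, 0, 0, 0, 0, 0.05], [0, 0, 0, 0, 0, 0, 0.04], [0, 0, 0, 0, 0, 0, 0.03], [0, 0, 0, 0, 0, 0, 0.022], [0, 0, 0, 0, 0, 0, 0.016], [0, 0, 0, 0, 0, 0, 0.012], [0, 0, 0, 0, 0, 0, 0.009], [0, 0, 0, 0, 0, 0, 0.005], [0, 0, 0, 0, 0, 0, 0.005], [0, 0, 0, 0, 0, 0, 0.005]]], "force": 30}}

```text
time: 29.0
tcp_pos: [0.5337, 0.0381, 0.1216]
ee_rot: [-0.001, 0.733, 0.68, -0.001]
wrist_force: [-9.6, 0.6, 8.2]
opening: 0.0101
grasp_force: 29.3
```

```bash
python3 - <<'E'
from h import *
np.set_printoptions(precision=4,suppress=True)
A=cur(); o=env.get_obs(); print(A[:3,3],o["wrist_force"],o["opening"],o["grasp_force"])
b=np.radians(-4.3); ax=np.array([-np.sin(b),np.cos(b),0])
g=A[:3,3]-A[:3,2]*.011; print("grasp",g)
ex=np.array([np.cos(b),np.sin(b),0])
for H in ([.7047,.0255,.09], g+ex*.17+np.array([0,0,.09-g[2]])):
    H=np.array(H); Rl=Ro.from_rotvec(ax*np.pi/3).as_matrix()
    L=M(Rl,H-Rl@H); print(H,row(A,L@A,30))
E
```

```text
[0.5337 0.0381 0.1216] [-9.5734  0.6207  8.2402] 0.01007972895517189 29.262125194072723
grasp [0.5337 0.0381 0.1326]
[0.7047 0.0255 0.09  ] [-0.      0.0012 -0.006   0.0349 -0.     -0.    ]
[0.7032 0.0253 0.09  ] [-0.      0.0012 -0.0059  0.0349 -0.     -0.    ]
```

{"method": "apply_moves", "body": {"targets": [[[0, -0.0015, -0.001, 0, 0, 0, 0.005], [0, 0.0006, -0.003, 0.0175, 0, 0, 0.005], [0, 0.0006, -0.003, 0.0175, 0, 0, 0.005], [0, 0.0012, -0.00595, 0.0349, 0, 0, 0.005], [0, 0.0012, -0.00595, 0.0349, 0, 0, 0.005], [0, 0.0012, -0.00595, 0.0349, 0, 0, 0.005], [0, 0.0012, -0.00595, 0.0349, 0, 0, 0.005], [0, 0.0012, -0.00595, 0.0349, 0, 0, 0.005], [0, 0.0012, -0.00595, 0.0349, 0, 0, 0.005], [0, 0.0012, -0.00595, 0.0349, 0, 0, 0.005], [0, 0.0012, -0.00595, 0.0349, 0, 0, 0.005], [0, 0, 0, 0, 0, 0, 0.005], [0, 0, 0, 0, 0, 0, 0.005]]]}}

```text
time: 30.3
tcp_pos: [0.5519, 0.0367, 0.1735]
ee_rot: [-0.114, 0.724, 0.672, -0.106]
wrist_force: [1.3, 0.2, -3.8]
opening: 0.0098
grasp_force: 30.0
```

```bash
cat > lid.py <<'E'
from h import *
np.set_printoptions(precision=5,suppress=True)
A=cur(); o=env.get_obs(); print(A[:3,3],o["wrist_force"],o["opening"],o["grasp_force"],o["q"])
b=np.radians(-4.3); ax=np.array([-np.sin(b),np.cos(b),0]); ex=np.array([np.cos(b),np.sin(b),0])
g=A[:3,3]-A[:3,2]*.011; H=np.array([.7030,.0255,.09]); r=g-H
lid=np.degrees(np.arctan2(r[2],-r@ex)-np.arctan2(.0415,.17))
print("grasp",g,"radius",np.hypot(r@ex,r[2]),"lid",lid,"tilt",np.degrees(np.arcsin(A[:3,2]@ex)))
th=np.radians(60-lid); Rl=Ro.from_rotvec(ax*th).as_matrix(); n=max(1,int(np.ceil(abs(60-lid)/2)))
print(n,row(A,M(Rl,H-Rl@H)@A,n))
p=env.grab_frame("scene"); c=cloud(p,np.ones((384,512),bool)); d=c-H; x=d@ex; y=d@ax
# lid underside/top plane: points in slab; fit line in (x,z)
m=(abs(y)<.13)&(d[:,2]>.015)&(d[:,2]<.19)&(x<.03)&(x>-.2)
a=np.radians(lid); off=-x*np.sin(a)*-1; 
e=x*np.sin(a)+d[:,2]*np.cos(a)   # height normal to lid plane
m&=(abs(e)<.02); 
if m.sum()>30:
    e0=x[m],d[m,2]; P=np.c_[e0]; P0=P.mean(0); v=np.linalg.svd(P-P0)[2][0]; print("plane",m.sum(),np.degrees(np.arctan2(abs(v[1]),abs(v[0]))),np.median(e[m]))
E
python3 lid.py
```

```text
[0.55191 0.03671 0.17351] [ 1.26508  0.17542 -3.78474] 0.009754912367891583 29.988078474998474 [-0.04678  0.6132   1.36243  0.00883  1.47889  0.02621]
grasp [0.55529 0.03645 0.18397] radius 0.17541274446018476 lid 18.6736158339482 tilt -17.935973468820784
21 [ 0.       0.00123 -0.00581  0.03435 -0.       0.     ]
plane 4303 18.07146882004074 0.007659004604896241
```

The tilt reading shows my sign was wrong. As the lid opens its top faces away from the robot, so the tool tips back with it. I'll follow the arc but limit the tool's tilt to about 28° and let the round bar turn in the pads.

```bash
cat > arc.py <<'E'
from h import *
import sys
np.set_printoptions(precision=5,suppress=True)
b=np.radians(-4.3); ax=np.array([-np.sin(b),np.cos(b),0]); ex=np.array([np.cos(b),np.sin(b),0])
G=.010
def plan(l0,l1,dt,n):
    A=cur(); H=np.array([.7032,.0255,.09]); g=A[:3,3]-A[:3,2]*G; P=A
    for k in range(1,n+1):
        a=np.radians((l1-l0)*k/n); Rl=Ro.from_rotvec(ax*a).as_matrix()
        gk=H+Rl@(g-H); Rk=Ro.from_rotvec(ax*np.radians(dt*k/n)).as_matrix()@A[:3,:3]
        B=M(Rk,gk+Rk[:,2]*G); print(row(P,B,1).round(4).tolist()); P=B
    print("end",P[:3,3])
E
python3 -c "
from arc import *
plan(18.2,39,5,10); print(); plan(18.2,60,10,20)"
```

```text
[0.0, 0.0016, -0.0061, 0.0087, -0.0, 0.0]
[0.0, 0.0018, -0.0061, 0.0087, -0.0, 0.0]
[0.0, 0.0019, -0.006, 0.0087, -0.0, 0.0]
[0.0, 0.0021, -0.006, 0.0087, -0.0, 0.0]
[0.0, 0.0022, -0.0059, 0.0087, -0.0, 0.0]
[0.0, 0.0024, -0.0059, 0.0087, -0.0, 0.0]
[0.0, 0.0026, -0.0058, 0.0087, -0.0, 0.0]
[0.0, 0.0027, -0.0057, 0.0087, -0.0, 0.0]
[0.0, 0.0029, -0.0056, 0.0087, -0.0, 0.0]
[0.0, 0.003, -0.0056, 0.0087, -0.0, 0.0]
end [0.5937  0.03359 0.22055]

[0.0, 0.0016, -0.0062, 0.0087, -0.0, 0.0]
[0.0, 0.0018, -0.0061, 0.0087, -0.0, 0.0]
[0.0, 0.0019, -0.0061, 0.0087, -0.0, 0.0]
[0.0, 0.0021, -0.006, 0.0087, -0.0, 0.0]
[0.0, 0.0023, -0.006, 0.0087, -0.0, 0.0]
[0.0, 0.0024, -0.0059, 0.0087, -0.0, 0.0]
[0.0, 0.0026, -0.0058, 0.0087, -0.0, 0.0]
[0.0, 0.0028, -0.0057, 0.0087, -0.0, 0.0]
[0.0, 0.0029, -0.0056, 0.0087, -0.0, 0.0]
[0.0, 0.0031, -0.0056, 0.0087, -0.0, 0.0]
[0.0, 0.0032, -0.0055, 0.0087, -0.0, 0.0]
[0.0, 0.0034, -0.0054, 0.0087, -0.0, 0.0]
[0.0, 0.0035, -0.0053, 0.0087, -0.0, 0.0]
[0.0, 0.0037, -0.0052, 0.0087, -0.0, 0.0]
[0.0, 0.0038, -0.0051, 0.0087, -0.0, 0.0]
[0.0, 0.0039, -0.005, 0.0087, -0.0, 0.0]
[0.0, 0.0041, -0.0049, 0.0087, -0.0, 0.0]
[0.0, 0.0042, -0.0047, 0.0087, -0.0, 0.0]
[0.0, 0.0043, -0.0046, 0.0087, -0.0, 0.0]
[0.0, 0.0045, -0.0045, 0.0087, -0.0, 0.0]
end [0.64987 0.02937 0.24959]
```

{"method": "apply_moves", "body": {"targets": [[[0, 0.0016, -0.0061, 0.0087, 0, 0, 0.005], [0, 0.0018, -0.0061, 0.0087, 0, 0, 0.005], [0, 0.0019, -0.006, 0.0087, 0, 0, 0.005], [0, 0.0021, -0.006, 0.0087, 0, 0, 0.005], [0, 0.0022, -0.0059, 0.0087, 0, 0, 0.005], [0, 0.0024, -0.0059, 0.0087, 0, 0, 0.005], [0, 0.0026, -0.0058, 0.0087, 0, 0, 0.005], [0, 0.0027, -0.0057, 0.0087, 0, 0, 0.005], [0, 0.0029, -0.0056, 0.0087, 0, 0, 0.005], [0, 0.003, -0.0056, 0.0087, 0, 0, 0.005], [0, 0, 0, 0, 0, 0, 0.005], [0, 0, 0, 0, 0, 0, 0.005]]]}}

```text
time: 31.55
tcp_pos: [0.5936, 0.0335, 0.2214]
ee_rot: [-0.147, 0.718, 0.666, -0.136]
wrist_force: [-6.3, 0.7, 5.2]
opening: 0.0096
grasp_force: 29.9
```

```bash
sed -i 's/\.011;/.010;/; s/\.7030,/.7032,/' lid.py; python3 lid.py; python3 -c "
from arc import *
plan(38.7,60,7,10)"
```

```text
[0.59359 0.03355 0.22136] [-6.30989  0.71745  5.24587] 0.00961024589338919 29.942363798618317 [-0.04953  0.67153  1.12604  0.01023  1.7464   0.02536]
grasp [0.59749 0.03325 0.23056] radius 0.17604585258135005 lid 39.263918425521986 tilt -23.062399249710055
11 [ 0.       0.00264 -0.00498  0.0329  -0.       0.     ]
plane 4888 38.86331579377484 0.007532469765215067
[0.0, 0.0032, -0.0056, 0.0122, -0.0, 0.0]
[0.0, 0.0034, -0.0055, 0.0122, -0.0, 0.0]
[0.0, 0.0035, -0.0054, 0.0122, -0.0, 0.0]
[0.0, 0.0037, -0.0053, 0.0122, -0.0, 0.0]
[0.0, 0.0038, -0.0052, 0.0122, -0.0, 0.0]
[0.0, 0.0039, -0.0052, 0.0122, -0.0, 0.0]
[0.0, 0.004, -0.005, 0.0122, -0.0, 0.0]
[0.0, 0.0042, -0.0049, 0.0122, -0.0, 0.0]
[0.0, 0.0043, -0.0048, 0.0122, -0.0, 0.0]
[0.0, 0.0044, -0.0047, 0.0122, -0.0, 0.0]
end [0.65057 0.02928 0.25078]
```

{"method": "apply_moves", "body": {"targets": [[[0, 0.0032, -0.0056, 0.0122, 0, 0, 0.005], [0, 0.0034, -0.0055, 0.0122, 0, 0, 0.005], [0, 0.0035, -0.0054, 0.0122, 0, 0, 0.005], [0, 0.0037, -0.0053, 0.0122, 0, 0, 0.005], [0, 0.0038, -0.0052, 0.0122, 0, 0, 0.005], [0, 0.0039, -0.0052, 0.0122, 0, 0, 0.005], [0, 0.004, -0.005, 0.0122, 0, 0, 0.005], [0, 0.0042, -0.0049, 0.0122, 0, 0, 0.005], [0, 0.0043, -0.0048, 0.0122, 0, 0, 0.005], [0, 0.0042, -0.0045, 0.0122, 0, 0, 0.005], [0, 0, 0, 0, 0, 0, 0.005], [0, 0, 0, 0, 0, 0, 0.005], [0, 0, 0, 0, 0, 0, 0.005], [0, 0, 0, 0, 0, 0, 0.005]]]}}

```text
time: 33.0
tcp_pos: [0.6501, 0.0293, 0.2518]
ee_rot: [-0.19, 0.708, 0.657, -0.176]
wrist_force: [-5.9, 1.1, 15.9]
opening: 0.0099
grasp_force: 30.3
```

```bash
python3 lid.py; python3 - <<'E'
from h import *
np.set_printoptions(precision=4,suppress=True)
p=env.grab_frame("scene")
for n in("lid_handle","tongs_mid","dowel_center"): print(n,[(round(d["score"],2),w(p,d["at"])) for d in env.place_of(p,n)[:2]])
cv2.imwrite("pics/z.png",cv2.resize(p["img"][130:320,130:400],(800,563),interpolation=cv2.INTER_CUBIC))
E
```

```text
[0.65009 0.0293  0.25185] [-5.90325  1.09792 15.91859] 0.009891359903651049 30.307550132274628 [-0.05242  0.80912  0.80167  0.01286  2.05425  0.02563]
grasp [0.65508 0.02893 0.26051] radius 0.17720408164149395 lid 60.48280599547515 tilt -29.999802969423243
1 [-0.      -0.00095  0.00107 -0.00843  0.      -0.     ]
plane 3969 59.956748993350715 0.0069399580186985665
lid_handle [(0.62, array([0.6529, 0.0291, 0.2616]))]
tongs_mid [(0.77, array([ 0.5989, -0.3154,  0.0155])), (0.66, array([ 0.1679, -0.3287,  0.009 ]))]
dowel_center [(0.56, array([ 0.4798,  0.329 , -0.0014])), (0.39, array([ 0.4414, -0.3116,  0.03  ]))]
```

View pics/z.png

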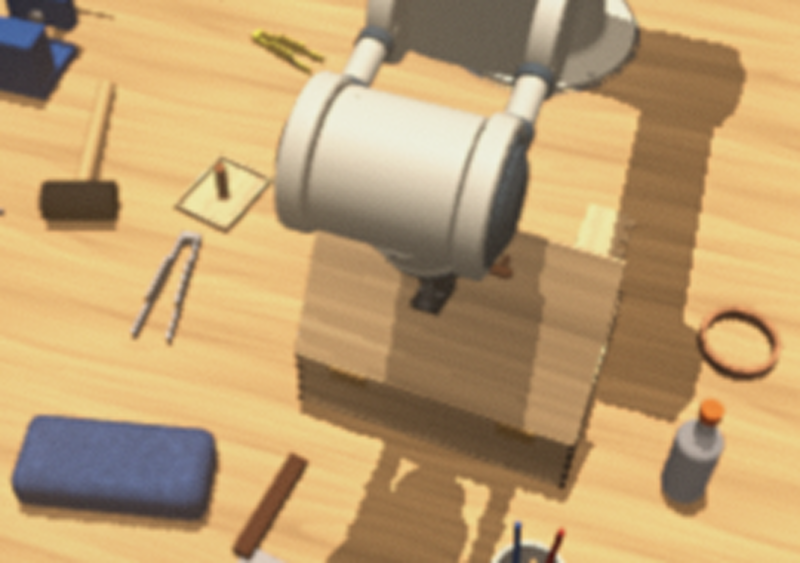

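The picture shows the lid raised and held at about (430,290). A plane fit gives 59.96°. The dowel stands in the tray at (222,180), the tongs lie on the bench, and everything else is in place.

```bash
python3 -c "
from bench import env
o=env.get_obs(); print(o['time'],o['wrist_force'],o['grasp_force']); print(env.finish_job())"
```

```text
33.25 [-6.65249728  0.83696015 16.14187958] 30.303955078125
the job is handed in; nothing more can be done
None
```

I stood the dowel upright in the tray with the tongs, laid the tongs back on the bench, and handed the job in at 33 s with the gripper holding the lid at about 60° (depth fit 59.96°).

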